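# Sift the steel spacers out of the guide rollers

### The arm

A 6-joint arm with a two-finger parallel gripper is mounted at the origin on the work surface. World frame = base frame: x ahead of the robot, y to its left, z up, the work surface at z = 0. Lengths are in mm, angles in degrees, forces in N, time in s.
With the tool pointing down it reaches from about 300 to 850 mm from the base axis. Payload 4.2 kg.
Tool frame: the origin (TCP) lies between the finger pads; the fingertips stand 8 mm ahead of it and the grasp point (between the pads) lies 11 mm behind it; x points along the fingers, y is the direction in which the jaws open and shut, and the axes are right-handed (so a half turn about x gives the same grasp; the last joint's range is limited). The gripper opens to 91 mm and grips with 3 to 60 N. Pads are 32 mm wide; open, the fingers measure 118 mm over their backs; the gripper's body (76 mm by 178 mm) begins 60 mm behind the grasp point.
Start: joints at [-71.792, 18.312, 89.639, -0, 72.044, -1.146], TCP at [190.565, -542.519, 221.976] pointing down, gripper open.
Joint ranges: [-177.97, 177.97], [-48.28, 115.42], [12.27, 149.76], [-77.06, 257.06], [2.81, 150.46], [-146.56, 146.56]. Speed limits (degrees/s): [147.25, 147.25, 180, 180, 180, 180].

### API

Orientations are given as [roll, pitch, yaw] about the fixed x, y, z axes, in that order (R = Rz(yaw) Ry(pitch) Rx(roll)).
In Python, from workcell import env gives the robot as it stands.
- The arm moves only by the tool arm_command, never from a script. Its arguments are lists of equal length, an entry for each row: "slide": the shift along the tool's x, y, z in cm, a list of three; "turn": the turn, a rotation vector about the tool's x, y, z in rad, a list of three; "grip": the closure in counts, from 0 (fully open) to 255 (shut). A call has 1 to 20 rows; each row is the pose to reach, as a shift and turn from the pose commanded when the call began, along the tool's axes at that moment; what a row does not reach only later rows make up. A row lasts 1/12 s, in which the tool goes at most 41.7 mm and 7.16 degrees, less where a joint would pass 70% of its speed; a pose out of reach is approached as far as the arm can. A call with a gripper value outside its range is refused whole. The fingers move at their own pace and stop on an object; "newtons" is the grip in N (left out, the last holds). Time passes only in rows, so rows that repeat a pose let the fingers close. It gives the time, the measured TCP pose, the force and the opening at its end, in the units of the state.
- env.state(): the state, without advancing time (a new reading comes with each control period).
- env.grab_frame(name): name is "scene" or "top" or "wrist"; returns (picture, depth): 400x640x3 uint8, red, green, blue; 400x640 float32, mm along the optical axis (not along the pixel's ray), 0 where there is no reading.
- env.calibration(name): a dict with "K" (3x3 intrinsics, pixels), "camera_from_world" (4x4, takes a point from world to camera coordinates); the wrist camera has in their place "T_tool_cam" (4x4, takes a point from camera to tool coordinates, whose origin is the TCP and whose axes are the tool frame's). Camera axes: x right, y up, looking along -z (the intrinsics and any distortion apply to the point x, -y, -z); pixel columns grow to the right and rows downward; lengths in mm; the calibration is good to about 2 mm. A picture is of the moment at which its call begins: read the wrist's pose just before it. calibration takes no time and is no camera call.
- env.job_done(): hands the job in, once; it reports no verdict.
Trained networks look in the newest picture that a camera, given by its name, has taken for a name from the list of things; names that differ only in an ending like _2 or _b are one class to them, and where a whole thing is asked for, a point or a joint stands for the part that bears it (a point fixed in the world has none). Each returns a list of dicts, best first, with "p" (0 to 1); they miss things now and then, are a little off and sometimes report something else, mostly with a low value. They report only what shows in the picture. A call takes as long as a camera call. They do not tell look-alikes from the thing itself.
- env.search_frame(camera, label): "point" ([x, y, z] in mm, in world coordinates, good to about 4 mm: the middle of the surface that is visible of it).
The state is a dict: "time_s": time; "qpos": joint angles; "qvel": joint speeds; "effort": joint torques, N m; "ee_pos": TCP position; "ee_rot": TCP orientation; "force": force on the tool from outside, world axes, zero at the start; "torque": the same for the moment, N m; "gripper_width": finger opening in mm.
Only numpy, scipy, OpenCV 4.12 (cv2) and the standard library are available. Lean on these libraries where they do the work, as an engineer would, in place of code of your own. Each camera call takes 0.05 s, during which the arm holds its last target.

### The job

Lift the sieve by its wooden handle, carry it level and steadily, and lower it gently, by feel, on to the sprung rails over the green catch box without losing a part on the way. Still holding it and keeping it lightly on the rails (always under 15 N), shake it side to side along the rails until all four small steel spacers have dropped into the box and only the three rollers are left in it. Leave the sieve resting level on the rails, let go of it, and do not disturb the other things on the bench.

Things in the scene. Friction and masses are not known exactly. Their poses are not given: they have to be found in the camera images.
- sieve_grip (a point): The sieve's handle: a level wooden bar (104 mm along the sieve's x, 18 mm wide in y, 20 mm high) on an arch of two steel straps 99 mm apart along x. The point is the bar's centre, 98 mm above the sieve's underside, over the sieve's middle; axes as the sieve's. Pinch the bar across its 18 mm.
- sieve: A loose steel sieve, 0.3 to 0.5 kg, standing on the bench; origin at the centre of its underside, z up. Tray 102 mm (x) by 130 mm (y), walls 30 mm high; flat 4 mm flanges, level with its floor, bring its width in x to 144 mm.
- sieve_floor (a point): Centre of the sieve's floor (top face, 4 mm over the underside). The floor is three 20 mm slats along x, at y = -36, 0, +36 mm, with 16 mm slots between and outside them. The spacers stand on the slats. The metal is oily (friction about 0.3): only a brisk shake along y (4 to 7 m/s2, strokes of some 40 mm in about 0.2 s) slides them into the slots.
- box: The fixed green catch box, 180 mm (x) by 260 mm (y), walls 45 mm high, floor 4 mm thick; origin under its centre. Over it two flat rails run along the box's y, in a rim 12 mm high around a space of 160 mm (x) by 224 mm (y): the sieve, its x along the box's x, has 8 mm play each way in x and 47 mm in y.
- box_floor (a point): Centre of the catch box's floor (top face), where the spacers must land. The rail frame above it is sprung, and its height is set differently every time and not measured: the rails' tops stand 62 to 90 mm above the bench, to be found by feel. They yield about 1 mm for every 3 N and must be loaded lightly, under 15 N.
- roller0_mid (a point): Guide roller 1 of 3 in the sieve: cream plastic cylinder, 34 mm across, 22 mm high, 40 g; the point is its centre.
- roller1_mid (a point): Guide roller 2 of 3 in the sieve: cream plastic cylinder, 34 mm across, 22 mm high, 40 g; the point is its centre.
- roller2_mid (a point): Guide roller 3 of 3 in the sieve: cream plastic cylinder, 34 mm across, 22 mm high, 40 g; the point is its centre.
- spacer0_mid (a point): Steel spacer 1 of 4 in the sieve: small cylinder, 12 mm across, 12 mm high, 11 g; the point is its centre.
- spacer1_mid (a point): Steel spacer 2 of 4 in the sieve: small cylinder, 12 mm across, 12 mm high, 11 g; the point is its centre.
- spacer2_mid (a point): Steel spacer 3 of 4 in the sieve: small cylinder, 12 mm across, 12 mm high, 11 g; the point is its centre.
- spacer3_mid (a point): Steel spacer 4 of 4 in the sieve: small cylinder, 12 mm across, 12 mm high, 11 g; the point is its centre.
- tape_roll: Bystander: a loose orange roll of tape 70 mm across; origin at the centre of its underside. Leave it alone.
- spare: Bystander: a loose spare roller, 40 mm across, standing 90 mm tall; origin at the centre of its underside. Leave it alone.
There are look-alikes about, which are no part of the job. Leave any black, purple or turquoise look-alike of the part that bears roller2_mid alone.

How it is judged:
By the outcome, as a careful person would: the job done as asked, in the order asked, and still so for the second after the job is handed in, with the robot touching nothing.
It also fails if it takes over 61 s, if anything falls off the work surface, if the arm or the gripper's body presses on something with over 40 N, if the wrist force passes 120 N, or if a joint passes its speed limit or range.

## Working session

There is one attempt and no reset: what is moved stays moved. The work goes in short steps, Python scripts to look and compute and a tool call to move; the robot and the scene stay as the last step left them, time stands still between calls to the robot, and variables do not carry over. Pictures are saved under pics/ and viewed, and the job is handed in when it is done.

Besides the shell and the picture viewer there is one more tool, called after "Call:" as name(argument=value, ...) on one line, values as JSON. arm_command: Moves the arm, as the interface text tells. Its arguments: {"type":"object","properties":{"slide":{"type":"array","items":{"type":"array","items":{"type":"number"}}},"turn":{"type":"array","items":{"type":"array","items":{"type":"number"}}},"grip":{"type":"array","items":{"type":"number"}},"newtons":{"type":"number"}},"required":["slide","turn","grip"]}

```bash
mkdir -p pics; ls
cat > h.py <<'E'
import numpy as np, cv2
from workcell import env
def snap(cam,name):
    p,d=env.grab_frame(cam)
    cv2.imwrite(f'pics/{name}.png',cv2.cvtColor(p,cv2.COLOR_RGB2BGR)); np.save(f'pics/{name}.npy',d); return p,d
E
python3 - <<'E'
from h import *
print(env.state())
for c in ('scene','top'):
    snap(c,c+'0'); print(env.calibration(c))
    for l in ('sieve_grip','sieve','box','box_floor','sieve_floor','roller2_mid','spacer0_mid','tape_roll','spare'):
        print(c,l,[(np.round(x['point'],0).tolist(),round(x['p'],2)) for x in env.search_frame(c,l)][:8])
E
```

```text
pics
{'time_s': 0.0, 'qpos': array([-7.17915192e+01,  1.83528159e+01,  8.97038458e+01, -8.52729445e-04,
        7.20436725e+01, -1.14578264e+00]), 'qvel': array([-0.02844756, -0.14095973, -0.0617997 ,  0.06486339,  0.0273887 ,
        0.03695178]), 'effort': array([ 1.19120148e-03, -4.12466347e+01, -2.31970489e+01,  7.27650197e-02,
        4.55715274e-02, -1.48062295e-04]), 'ee_pos': array([ 190.41093949, -542.06134349,  221.12583353]), 'ee_rot': array([-90.68282354,  89.89966262, 108.67170354]), 'force': array([-0.46465188,  0.33145025, -0.1523477 ]), 'torque': array([ 0.00522975, -0.00071628, -0.00612004]), 'gripper_width': 91.52012843573264}
{'K': array([[401.38632671,   0.        , 321.07139682],
       [  0.        , 401.38632671, 200.59884447],
       [  0.        ,   0.        ,   1.        ]]), 'camera_from_world': array([[ 2.73051789e-02,  9.99477604e-01,  1.72900414e-02,
        -3.72951762e+01],
       [-5.78002301e-01,  1.67407921e-03,  8.16033417e-01,
         2.49157379e+02],
       [ 8.15578180e-01, -3.22756221e-02,  5.77746066e-01,
        -1.19312949e+03],
       [ 0
[... 1057 characters left out ...]

       [ 0.00000000e+00,  0.00000000e+00,  0.00000000e+00,
         1.00000000e+00]])}
top sieve_grip [([530.0, -187.0, 6.0], 0.64)]
top sieve [([529.0, -185.0, 5.0], 0.85)]
top box [([509.0, -144.0, 19.0], 0.66), ([584.0, 205.0, 7.0], 0.58)]
top box_floor [([588.0, 200.0, 3.0], 0.74)]
top sieve_floor [([524.0, -187.0, 6.0], 0.71), ([512.0, -149.0, 15.0], 0.62)]
top roller2_mid [([414.0, -145.0, 26.0], 0.84), ([528.0, -65.0, 22.0], 0.73), ([572.0, -149.0, 23.0], 0.56), ([673.0, -170.0, 21.0], 0.53)]
top spacer0_mid []
top tape_roll [([624.0, -16.0, 25.0], 0.77), ([562.0, -224.0, 23.0], 0.61), ([574.0, -186.0, 19.0], 0.24), ([460.0, 13.0, 95.0], 0.24)]
top spare [([461.0, 15.0, 94.0], 0.86)]
```

View pics/scene0.png

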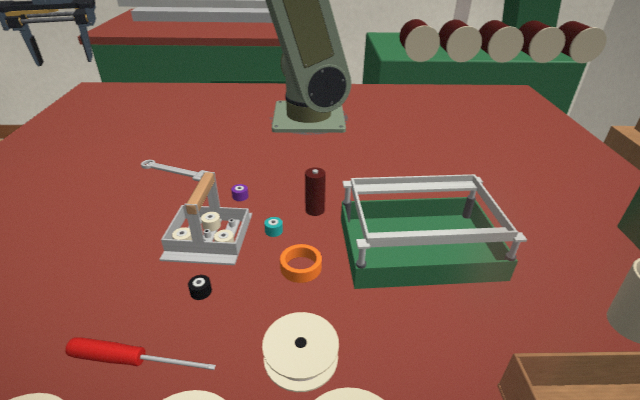

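View pics/top0.png

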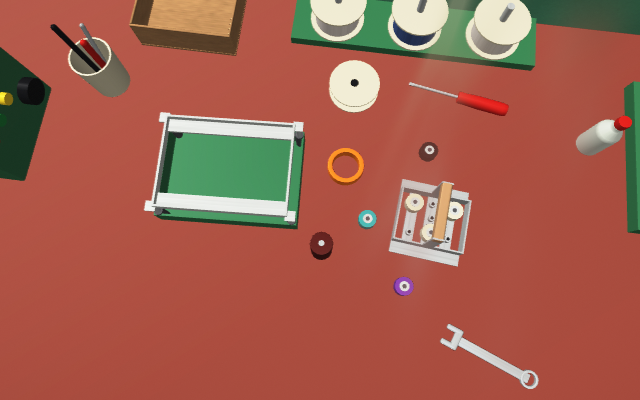

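The scene shows one sieve, at about (207,235) in the scene view and (433,225) in the top view, with the tan bar over it. The box with its white rails is at (230,170) top. The black (428,150), turquoise (367,218) and purple (403,286) rollers are look-alikes standing outside the sieve. The three cream ones in the sieve are the real rollers.

```bash
cat >> h.py <<'E'
def cloud(cam,d,T=None):
    c=env.calibration(cam);K=c['K'];v,u=np.mgrid[0:400,0:640]
    z=d; x=(u-K[0,2])/K[0,0]*z; y=(v-K[1,2])/K[1,1]*z
    P=np.stack([x,-y,-z,np.ones_like(z)],-1)
    M=np.linalg.inv(c['camera_from_world']) if T is None else T
    return (P@M.T)[...,:3]
def rect(P):
    r=cv2.minAreaRect(P.astype(np.float32)); return np.round(r[0],1),np.round(r[1],1),round(r[2],1)
E
python3 - <<'E'
from h import *
for cam in ('top','scene'):
    p=cv2.cvtColor(cv2.imread(f'pics/{cam}0.png'),cv2.COLOR_BGR2HSV); d=np.load(f'pics/{cam}0.npy'); W=cloud(cam,d)
    X,Y,Z=W[...,0],W[...,1],W[...,2]
    reg=(d>0)&(abs(X-560)<150)&(abs(Y+185)<120)
    h,s,v=cv2.split(p)
    bar=reg&(Z>92)&(Z<125)&(s>60)
    print(cam,'table z',np.median(Z[(d>0)&(abs(X-500)<50)&(abs(Y+0)<150)]))
    print('bar',bar.sum(),np.median(Z[bar]),np.percentile(Z[bar],[5,95]),rect(W[bar][:,:2]))
    met=reg&(s<60)&(Z<12)&(Z>-10)&(abs(X-530)<110)&(abs(Y+185)<100)
    print('low metal',met.sum(),rect(W[met][:,:2]))
    met=reg&(s<60)&(Z<40)&(Z>25)&(abs(X-530)<110)&(abs(Y+185)<100)
    print('mid metal',met.sum(),rect(W[met][:,:2]))
    reg=(d>0)&(abs(X-590)<180)&(abs(Y-200)<200)
    rl=reg&(s<60)&(v>120)&(Z>50)&(Z<120)
    print('rails',rl.sum(),np.percentile(Z[rl],[2,10,50,90,98]),rect(W[rl][:,:2]))
    g=reg&(h>50)&(h<85)&(s>80)&(Z<70)&(Z>-10)
    print('green',g.sum(),np.percentile(Z[g],[2,50,98]),rect(W[g][:,:2]))
    cv2.imwrite(f'pics/{cam}m.png',np.hstack([(rl|bar).astype(np.uint8)*255]))
    im=cv2.imread(f'pics/{cam}0.png')
    c=im[150:290,370:500] if cam=='top' else im[160:275,140:290]
    cv2.imwrite(f'pics/{cam}crop.png',cv2.resize(c,None,fx=4,fy=4,interpolation=cv2.INTER_CUBIC))
E
```

```text
top table z 1.106310547614271
bar 712 107.56259094445716 [ 96.57635358 109.99419796] (array([ 541.2, -184.4]), array([ 18.8, 101.3]), 84.6)
low metal 2027 (array([ 543.5, -184.6]), array([130.5, 145.4]), 84.9)
mid metal 967 (array([ 507.7, -181.7]), array([131. , 174.5]), 85.1)
rails 4587 [ 86.23461078  87.47307797  89.69472565 101.04510551 102.60433929] (array([561.2, 170.6]), array([220.2, 312.2]), 3.3)
green 9525 [ 1.44314446  4.78831241 45.71597044] (array([578.6, 196.3]), array([179.5, 259.3]), 3.2)
scene table z 5.16296517171304
bar 565 107.19872560003824 [ 93.82940694 108.85168253] (array([ 543.9, -184.6]), array([ 20.1, 104.6]), 84.2)
low metal 1535 (array([ 525.4, -179.4]), array([181.4, 183.2]), 84.3)
mid metal 1149 (array([ 542.7, -184.8]), array([130.9, 107.6]), 84.9)
rails 4797 [ 77.94781615  86.2192401   90.36795166 100.85075965 101.80217646] (array([561.3, 168.7]), array([222.6, 314.2]), 3.1)
green 8518 [ 2.99503911  7.32377484 45.88004296] (array([579.7, 195.6]), array([184.1, 258.3]), 3.0)
```

View pics/topcrop.png

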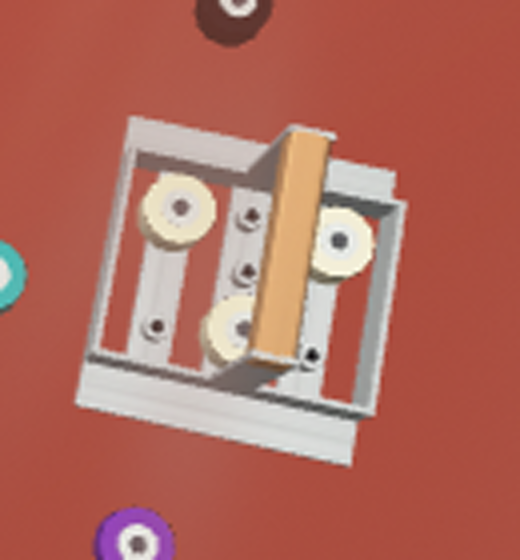

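View pics/scenecrop.png

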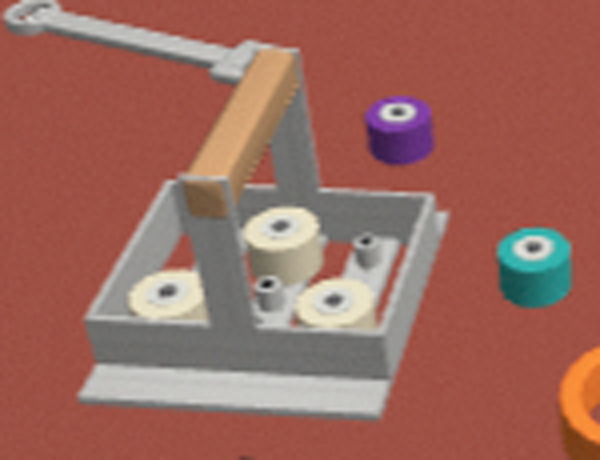

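```bash
cat >> h.py <<'E'
from scipy.spatial.transform import Rotation as Ro
def Rt(rpy): return Ro.from_euler('xyz',rpy,degrees=True)
def plan(pos,jaw,R0=None,p0=None):
    """tool-frame slide cm / turn rad to reach TCP pos, tool x straight down, tool y at world yaw jaw (deg, mod 180)"""
    s=env.state(); p0=s['ee_pos'] if p0 is None else p0; R=Rt(s['ee_rot'])
    best=None
    for a in (jaw,jaw+180):
        y=np.array([np.cos(np.radians(a)),np.sin(np.radians(a)),0]);x=np.array([0,0,-1.]);M=np.stack([x,y,np.cross(x,y)],1)
        t=(R.inv()*Ro.from_matrix(M)).as_rotvec()
        if best is None or np.linalg.norm(t)<np.linalg.norm(best):best=t
    print('tool axes in world:\n',np.round(R.as_matrix(),3))
    print('slide cm',np.round(R.inv().apply(np.array(pos)-p0)/10,2),'turn',np.round(best,4), 'deg',np.degrees(np.linalg.norm(best)).round(2))
E
python3 - <<'E'
from h import *
for cam in ('top','scene'):
    p=cv2.cvtColor(cv2.imread(f'pics/{cam}0.png'),cv2.COLOR_BGR2HSV); d=np.load(f'pics/{cam}0.npy'); W=cloud(cam,d);X,Y,Z=[W[...,i] for i in range(3)]
    h,s,v=cv2.split(p)
    rl=(d>0)&(abs(X-579)<130)&(abs(Y-196)<160)&(Z>60)&(Z<115)&(s<70)
    n,l,st,_=cv2.connectedComponentsWithStats(rl.astype(np.uint8)); k=1+st[1:,4].argmax(); rl=l==k
    print(cam,st[k],rect(W[rl][:,:2]),np.histogram(Z[rl],np.arange(60,116,3)))
    a=np.radians(3.1);L=(W[...,:2]-[579,196])@np.array([[np.cos(a),-np.sin(a)],[np.sin(a),np.cos(a)]])
    for lo,hi in((82,95),(97,106)):
      for sg in(1,-1):
        m=rl&(Z>lo)&(Z<hi)&(sg*L[...,0]>50)&(abs(L[...,1])<90)
        print(lo,sg,m.sum(),np.percentile(L[m][:,0],[2,10,50,90,98]).round(1),np.median(Z[m]))
plan([543,-184.6,200],84.8)
E
```

```text
top [ 144  112  160  110 5368] (array([579.1, 197.5]), array([182.5, 261.2]), 3.1) (array([   9,    5,    4,    8,    3,    0,    3,   52,  369, 2382, 1017,
        204,  299,  809,  203,    1,    0,    0]), array([ 60,  63,  66,  69,  72,  75,  78,  81,  84,  87,  90,  93,  96,
        99, 102, 105, 108, 111, 114]))
82 1 1418 [56.9 58.1 68.9 79.6 80.7] 89.02532473769111
82 -1 1323 [-83.9 -77.3 -68.1 -59.1 -57.2] 88.78482837115234
97 1 298 [79.3 79.8 81.4 83.8 84.6] 100.49706825250877
97 -1 286 [-84.1 -83.8 -82.  -80.3 -79.8] 100.43999238621507
scene [ 343  174  184   86 5364] (array([580.3, 196.6]), array([181.9, 260.4]), 3.1) (array([  33,   35,   32,   26,   26,   29,   24,  152,  459, 1733,  817,
        489,  516,  934,   59,    0,    0,    0]), array([ 60,  63,  66,  69,  72,  75,  78,  81,  84,  87,  90,  93,  96,
        99, 102, 105, 108, 111, 114]))
82 1 1113 [57.2 59.2 83.1 84.5 85.1] 89.09860673114548
82 -1 1190 [-81.7 -80.6 -68.8 -57.  -55.7] 89.07955117898305
97 1 445 [79.6 80.8 83.2 84.7 85.4] 100.41530510797315
97 -1 280 [-84.6 -83.  -80.5 -78.9 -78.1] 99.952535589727
tool axes in world:
 [[ 0.     0.331 -0.943]
 [-0.    -0.943 -0.331]
 [-1.     0.     0.   ]]
slide cm [  2.2  -22.09 -45.11] turn [ 4.285e-01 -0.000e+00 -1.000e-04] deg 24.55
```

Call:
arm_command(slide=[[0.5,-5,-10],[1,-10,-20],[1.5,-14,-29],[2,-18,-37],[2.2,-22.1,-45.1],[2.2,-22.1,-45.1],[2.2,-22.1,-45.1],[2.2,-22.1,-45.1],[2.2,-22.1,-45.1],[2.2,-22.1,-45.1],[2.2,-22.1,-45.1],[2.2,-22.1,-45.1],[2.2,-22.1,-45.1],[2.2,-22.1,-45.1],[2.2,-22.1,-45.1],[2.2,-22.1,-45.1],[2.2,-22.1,-45.1],[2.2,-22.1,-45.1]], turn=[[0.1,0,0],[0.2,0,0],[0.3,0,0],[0.4285,0,0],[0.4285,0,0],[0.4285,0,0],[0.4285,0,0],[0.4285,0,0],[0.4285,0,0],[0.4285,0,0],[0.4285,0,0],[0.4285,0,0],[0.4285,0,0],[0.4285,0,0],[0.4285,0,0],[0.4285,0,0],[0.4285,0,0],[0.4285,0,0]], grip=[0,0,0,0,0,0,0,0,0,0,0,0,0,0,0,0,0,0])

```text
time_s: 2.5
ee_pos: [541.9, -185.8, 200.2]
ee_rot: [101.2, 90.0, -84.1]
force: [-0.5, 0.4, 0.2]
gripper_width: 91.2
```

Run:
```python
from h import *
s=env.state();print(s['time_s'],s['ee_pos'],s['ee_rot'],s['force'])
p,d=snap('wrist','w1')
R=np.eye(4);R[:3,:3]=Rt(s['ee_rot']).as_matrix();R[:3,3]=s['ee_pos']
W=cloud('wrist',d,R@env.calibration('wrist')['T_tool_cam']) ;X,Y,Z=[W[...,i] for i in range(3)]
hsv=cv2.cvtColor(p,cv2.COLOR_RGB2HSV)
m=(d>0)&(Z>96)&(Z<120)&(abs(X-543)<70)&(abs(Y+185)<40)
print(m.sum(),np.percentile(Z[m],[5,50,95]),rect(W[m][:,:2]))
print(cv2.imwrite('pics/x.png',p[...,::-1]))
plan([543,-184.6,87],84.8)
```

```text
2.5 [ 541.93784502 -185.8113946   200.19273092] [101.2481494   89.98042381 -84.07094831] [-0.51004296  0.41088383  0.16199338]
2377 [105.03341024 107.11164185 108.33254724] (array([ 542. , -184.3]), array([ 19.7, 102.9]), 84.8)
True
tool axes in world:
 [[ 0.    -0.093 -0.996]
 [-0.    -0.996  0.093]
 [-1.     0.    -0.   ]]
slide cm [11.32 -0.12 -0.08] turn [-0.0019 -0.0003 -0.0003] deg 0.11
```

View pics/w1.png

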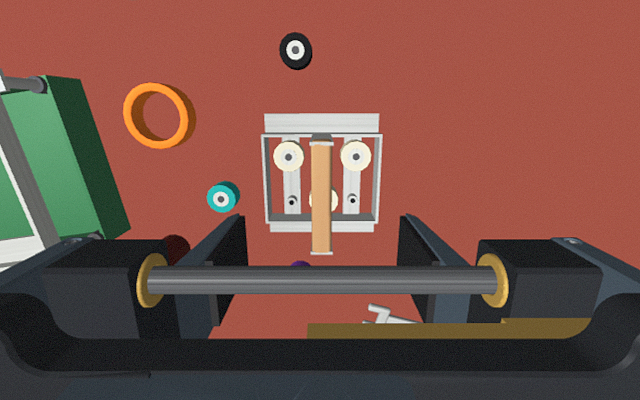

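Call:
arm_command(slide=[[3,0,0],[6,-0.1,-0.05],[8.5,-0.12,-0.06],[10,-0.12,-0.06],[11,-0.12,-0.06],[11.3,-0.12,-0.06],[11.3,-0.12,-0.06],[11.3,-0.12,-0.06],[11.3,-0.12,-0.06],[11.3,-0.12,-0.06],[11.3,-0.12,-0.06],[11.3,-0.12,-0.06],[11.3,-0.12,-0.06],[11.3,-0.12,-0.06],[11.3,-0.12,-0.06],[11.3,-0.12,-0.06],[11.3,-0.12,-0.06],[11.3,-0.12,-0.06]], turn=[[0,0,0],[0,0,0],[0,0,0],[0,0,0],[0,0,0],[0,0,0],[0,0,0],[0,0,0],[0,0,0],[0,0,0],[0,0,0],[0,0,0],[0,0,0],[0,0,0],[0,0,0],[0,0,0],[0,0,0],[0,0,0]], grip=[0,0,0,0,0,0,0,60,120,160,180,190,200,205,210,215,220,225], newtons=10)

```text
time_s: 4.05
ee_pos: [543.6, -183.5, 86.9]
ee_rot: [95.4, 90.0, -89.7]
force: [-0.9, -4.5, -1.2]
gripper_width: 20.8
```

Call:
arm_command(slide=[[0,0,0],[0,0,0],[0,0,0],[0,0,0],[0,0,0],[0,0,0],[0,0,0],[0,0,0]], turn=[[0,0,0],[0,0,0],[0,0,0],[0,0,0],[0,0,0],[0,0,0],[0,0,0],[0,0,0]], grip=[240,255,255,255,255,255,255,255], newtons=45)

```text
time_s: 4.72
ee_pos: [543.6, -183.5, 86.9]
ee_rot: [108.4, 90.0, -76.8]
force: [0.0, -2.2, -0.5]
gripper_width: 17.9
```

Run:
```python
from h import *
s=env.state();print(s)
plan([542,-184.5,217],84.8)
```

```text
{'time_s': 4.7167, 'qpos': array([-1.97949968e+01,  2.48513473e+01,  1.00655639e+02, -1.14493582e-02,
        5.44869706e+01,  7.54091752e+01]), 'qvel': array([-0.07774543, -0.02168556, -0.02562011,  0.04154534,  0.01008463,
       -0.0174881 ]), 'effort': array([ 1.19301639e+00, -4.38753247e+01, -1.92301959e+01,  5.98017834e-01,
        1.84291173e-01,  2.31160710e-03]), 'ee_pos': array([ 543.55263129, -183.47181216,   86.92958987]), 'ee_rot': array([108.36558591,  89.98889231, -76.83193579]), 'force': array([ 0.04293508, -2.16093452, -0.47896661]), 'torque': array([-0.33802147,  0.01038305,  0.02604105]), 'gripper_width': 17.89237042479264}
tool axes in world:
 [[ 0.    -0.091 -0.996]
 [-0.    -0.996  0.091]
 [-1.     0.    -0.   ]]
slide cm [-13.01   0.12   0.14] turn [ 0.     -0.0001 -0.0002] deg 0.01
```

Call:
arm_command(slide=[[-0.05,0,0],[-0.15,0,0],[-0.3,0,0],[-0.6,0,0],[-1.1,0,0],[-1.8,0,0],[-2.7,0,0],[-3.7,0,0],[-4.7,0,0],[-5.7,0,0],[-6.7,0,0],[-7.7,0,0],[-8.7,0,0],[-9.7,0,0],[-10.7,0,0],[-11.6,0,0],[-12.3,0,0],[-12.7,0,0],[-12.9,0,0],[-13,0,0]], turn=[[0,0,0],[0,0,0],[0,0,0],[0,0,0],[0,0,0],[0,0,0],[0,0,0],[0,0,0],[0,0,0],[0,0,0],[0,0,0],[0,0,0],[0,0,0],[0,0,0],[0,0,0],[0,0,0],[0,0,0],[0,0,0],[0,0,0],[0,0,0]], grip=[255,255,255,255,255,255,255,255,255,255,255,255,255,255,255,255,255,255,255,255])

```text
time_s: 6.38
ee_pos: [543.5, -183.4, 217.1]
ee_rot: [7.2, 90.0, -178.0]
force: [0.7, 0.2, -5.8]
gripper_width: 17.8
```

Run:
```python
from h import *
s=env.state();print(s['time_s'],s['ee_pos'],s['force'],s['torque'],s['gripper_width'])
p,d=snap('wrist','w2'); snap('scene','s2')
plan([579.5,197,217],93.1)
```

```text
6.3833 [ 543.48212219 -183.37156085  217.06333619] [ 0.66532668  0.16175196 -5.79540328] [ 0.00369389 -0.01485708 -0.01216953] 17.844389287605424
tool axes in world:
 [[-0.001 -0.091 -0.996]
 [ 0.    -0.996  0.091]
 [-1.    -0.     0.001]]
slide cm [-3.000e-02 -3.821e+01 -1.600e-01] turn [-0.1449  0.0007  0.0002] deg 8.3
```

View pics/w2.png

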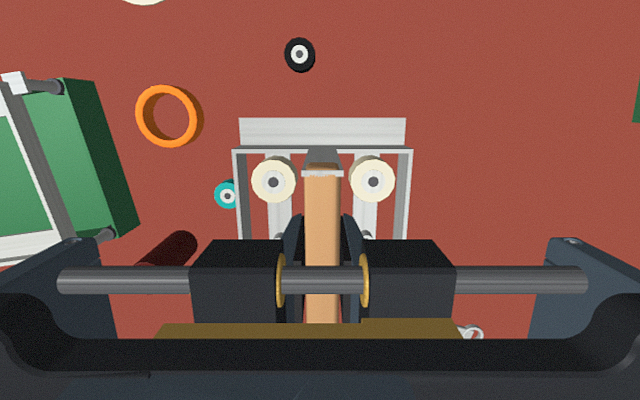

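View pics/s2.png

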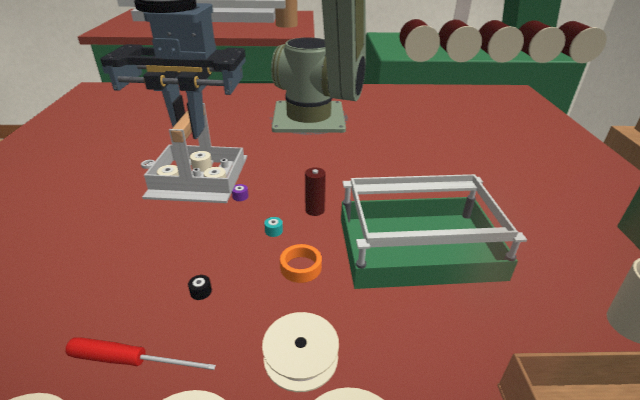

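Call:
arm_command(slide=[[0,-0.2,0],[0,-0.5,0],[0,-1.0,0],[0,-1.7,0],[0,-2.6,0],[0,-3.7,0],[0,-5.0,0],[0,-6.3,0],[0,-7.6,0],[0,-8.9,0],[0,-10.2,0],[0,-11.5,0],[0,-12.8,0],[0,-14.1,0],[0,-15.4,0],[0,-16.7,0],[0,-18.0,0],[0,-19.3,0],[0,-20.6,0],[0,-21.9,0]], turn=[[0,0,0],[0,0,0],[0,0,0],[0,0,0],[0,0,0],[0,0,0],[0,0,0],[0,0,0],[0,0,0],[0,0,0],[0,0,0],[0,0,0],[0,0,0],[0,0,0],[0,0,0],[0,0,0],[0,0,0],[0,0,0],[0,0,0],[0,0,0]], grip=[255,255,255,255,255,255,255,255,255,255,255,255,255,255,255,255,255,255,255,255])

```text
time_s: 8.15
ee_pos: [563.5, 36.0, 216.9]
ee_rot: [82.0, 90.0, -103.2]
force: [-0.7, 0.2, -6.7]
gripper_width: 18.2
```

Call:
arm_command(slide=[[0,-1.3,0],[0,-2.6,0],[0,-3.9,0],[0,-5.2,0],[0,-6.5,0],[0,-7.8,-0.05],[0,-9.1,-0.05],[0,-10.4,-0.1],[0,-11.7,-0.1],[0,-13.0,-0.15],[0,-14.1,-0.16],[0,-15.0,-0.16],[0,-15.6,-0.16],[0,-16.0,-0.16],[0,-16.2,-0.16],[0,-16.3,-0.16],[0,-16.3,-0.16],[0,-16.3,-0.16]], turn=[[-0.003,0,0],[-0.01,0,0],[-0.02,0,0],[-0.03,0,0],[-0.042,0,0],[-0.054,0,0],[-0.066,0,0],[-0.078,0,0],[-0.09,0,0],[-0.102,0,0],[-0.114,0,0],[-0.125,0,0],[-0.135,0,0],[-0.141,0,0],[-0.145,0,0],[-0.145,0,0],[-0.145,0,0],[-0.145,0,0]], grip=[255,255,255,255,255,255,255,255,255,255,255,255,255,255,255,255,255,255])

```text
time_s: 9.65
ee_pos: [579.7, 196.4, 216.9]
ee_rot: [81.9, 90.0, -95.0]
force: [0.3, 0.3, -6.3]
gripper_width: 17.8
```

```bash
cat >> h.py <<'E'
def look(n,zr=None):
    s=env.state();print(s['time_s'],s['ee_pos'],s['force'].round(2),s['torque'].round(3),s['gripper_width'])
    snap('wrist','w'+n);snap('scene','s'+n);snap('top','t'+n)
    w=cv2.imread(f'pics/w{n}.png');a=cv2.imread(f'pics/s{n}.png');b=cv2.imread(f'pics/t{n}.png')
    a=cv2.resize(a[120:300,300:560],(520,360));b=cv2.resize(b[80:260,120:380],(520,360))
    cv2.imwrite(f'pics/c{n}.png',np.hstack([a[:,:400],b[:,:400]])); return s
E
python3 - <<'E'
from h import *
look('3')
W=cloud('top',np.load('pics/t3.npy'));S=cloud('scene',np.load('pics/s3.npy'))
for n,C,f in(('top',W,'t3'),('sc',S,'s3')):
    h,s,v=cv2.split(cv2.cvtColor(cv2.imread(f'pics/{f}.png'),cv2.COLOR_BGR2HSV))
    X,Y,Z=[C[...,i] for i in range(3)]
    m=(Z>110)&(Z<175)&(s<60)&(abs(X-579)<130)&(abs(Y-197)<120)
    fl=m&(Z<142)
    wl=m&(Z>150)&(Z<170)
    for q in (fl,wl):
        print(n,q.sum(),np.percentile(Z[q],[2,50,98]),rect(C[q][:,:2]))
plan([579.5,197,217],93.1)
E
```

```text
9.65 [579.73061438 196.38137444 216.929432  ] [ 0.31  0.27 -6.33] [ 0.039 -0.033  0.009] 17.820529221782937
top 1653 [131.33129874 134.43380648 140.41319298] (array([578.9, 195.6]), array([144.5, 128.8]), 2.9)
top 699 [150.71629575 157.05896315 166.06639707] (array([579.7, 175.2]), array([102.4,  87.9]), 3.0)
sc 1743 [130.9129362  134.9019432  141.65312144] (array([579.8, 196. ]), array([146.6, 130.9]), 3.2)
sc 2071 [150.37457694 156.73105845 167.19204922] (array([579.6, 196.3]), array([104.9, 131.1]), 3.1)
tool axes in world:
 [[ 0.     0.054 -0.999]
 [-0.    -0.999 -0.054]
 [-1.     0.    -0.   ]]
slide cm [-0.   -0.06  0.02] turn [-0.0004 -0.     -0.0002] deg 0.03
```

View pics/c3.png

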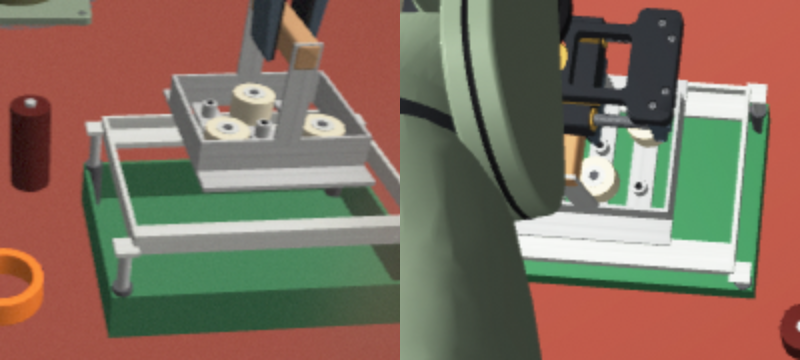

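View pics/w3.png

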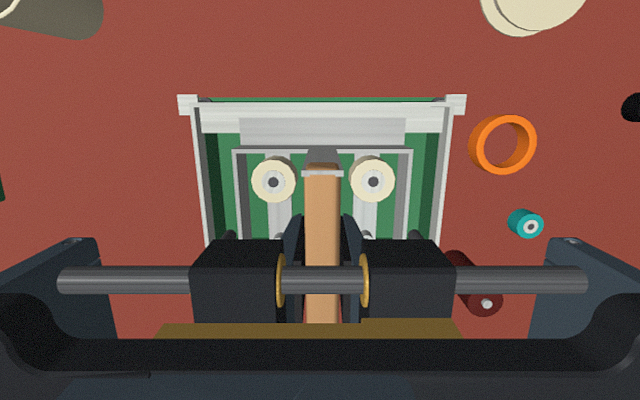

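Call:
arm_command(slide=[[0.1,0,0],[0.3,0,0],[0.7,0,0],[1.2,0,0],[1.7,0,0],[2.2,0,0],[2.7,0,0],[3.0,0,0],[3.2,0,0],[3.3,0,0],[3.4,0,0],[3.4,0,0],[3.4,0,0],[3.4,0,0]], turn=[[0,0,0],[0,0,0],[0,0,0],[0,0,0],[0,0,0],[0,0,0],[0,0,0],[0,0,0],[0,0,0],[0,0,0],[0,0,0],[0,0,0],[0,0,0],[0,0,0]], grip=[255,255,255,255,255,255,255,255,255,255,255,255,255,255])

```text
time_s: 10.97
ee_pos: [579.9, 196.9, 183.2]
ee_rot: [-172.3, 90.0, 10.8]
force: [0.4, -0.4, -6.9]
gripper_width: 17.5
```

Call:
arm_command(slide=[[0.05,0,0],[0.1,0,0],[0.15,0,0],[0.2,0,0],[0.25,0,0],[0.3,0,0],[0.35,0,0],[0.4,0,0],[0.4,0,0]], turn=[[0,0,0],[0,0,0],[0,0,0],[0,0,0],[0,0,0],[0,0,0],[0,0,0],[0,0,0],[0,0,0]], grip=[255,255,255,255,255,255,255,255,255])

```text
time_s: 11.72
ee_pos: [579.7, 196.9, 178.8]
ee_rot: [34.2, 90.0, -142.7]
force: [0.2, -0.8, -6.3]
gripper_width: 17.8
```

Call:
arm_command(slide=[[0.05,0,0],[0.1,0,0],[0.1,0,0],[0.1,0,0]], turn=[[0,0,0],[0,0,0],[0,0,0],[0,0,0]], grip=[255,255,255,255])

```text
time_s: 12.05
ee_pos: [579.7, 196.9, 177.9]
ee_rot: [70.0, 90.0, -106.9]
force: [-0.4, 0.3, -6.4]
gripper_width: 17.8
```

Call:
arm_command(slide=[[0.05,0,0],[0.1,0,0],[0.1,0,0],[0.1,0,0]], turn=[[0,0,0],[0,0,0],[0,0,0],[0,0,0]], grip=[255,255,255,255])

```text
time_s: 12.38
ee_pos: [579.7, 196.9, 176.9]
ee_rot: [53.9, 90.0, -123.0]
force: [0.2, -0.4, -6.4]
gripper_width: 17.5
```

Call:
arm_command(slide=[[0.05,0,0],[0.1,0,0],[0.1,0,0],[0.1,0,0]], turn=[[0,0,0],[0,0,0],[0,0,0],[0,0,0]], grip=[255,255,255,255])

```text
time_s: 12.72
ee_pos: [579.7, 196.9, 175.9]
ee_rot: [51.3, 90.0, -125.6]
force: [0.1, -1.0, -6.5]
gripper_width: 17.7
```

Call:
arm_command(slide=[[0.05,0,0],[0.1,0,0],[0.1,0,0],[0.1,0,0]], turn=[[0,0,0],[0,0,0],[0,0,0],[0,0,0]], grip=[255,255,255,255])

```text
time_s: 13.05
ee_pos: [579.8, 196.9, 175.1]
ee_rot: [173.1, 90.0, -3.8]
force: [0.1, 0.1, -5.3]
gripper_width: 17.4
```

Call:
arm_command(slide=[[0.05,0,0],[0.1,0,0],[0.1,0,0],[0.1,0,0]], turn=[[0,0,0],[0,0,0],[0,0,0],[0,0,0]], grip=[255,255,255,255])

```text
time_s: 13.38
ee_pos: [579.8, 196.9, 174.3]
ee_rot: [-173.2, 90.0, 9.9]
force: [-1.4, -0.2, -3.3]
gripper_width: 17.5
```

Call:
arm_command(slide=[[0.05,1.9,0],[0.05,1.2,0],[0.05,-1.2,0],[0.05,-1.9,0],[0.05,0,0],[0.05,2.0,0],[0.05,1.3,0],[0.05,-1.3,0],[0.05,-2.0,0],[0.05,0,0],[0.05,2.0,0],[0.05,1.3,0],[0.05,-1.3,0],[0.05,-2.0,0],[0.05,0,0],[0.05,0,0],[0.05,0,0],[0.05,0,0]], turn=[[0,0,0],[0,0,0],[0,0,0],[0,0,0],[0,0,0],[0,0,0],[0,0,0],[0,0,0],[0,0,0],[0,0,0],[0,0,0],[0,0,0],[0,0,0],[0,0,0],[0,0,0],[0,0,0],[0,0,0],[0,0,0]], grip=[255,255,255,255,255,255,255,255,255,255,255,255,255,255,255,255,255,255], newtons=50)

```text
time_s: 14.88
ee_pos: [579.9, 196.9, 173.7]
ee_rot: [142.3, 90.0, -34.6]
force: [0.3, -1.2, 1.0]
gripper_width: 17.7
```

Run:
```python
from h import *
look('4')
```

```text
14.8833 [579.8667953  196.88477331 173.67596737] [ 0.34 -1.17  0.97] [-0.243  0.038  0.02 ] 17.722299181928374
```

View pics/c4.png

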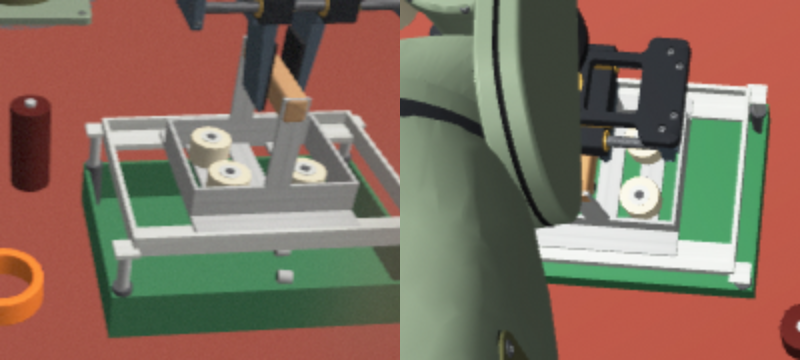

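Run:
```python
import cv2
a=cv2.imread('pics/s4.png')[170:290,340:520]
cv2.imwrite('pics/z4.png',cv2.resize(a,None,fx=4.4,fy=4.4,interpolation=cv2.INTER_CUBIC))
```

```text
(no output)
```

View pics/z4.png

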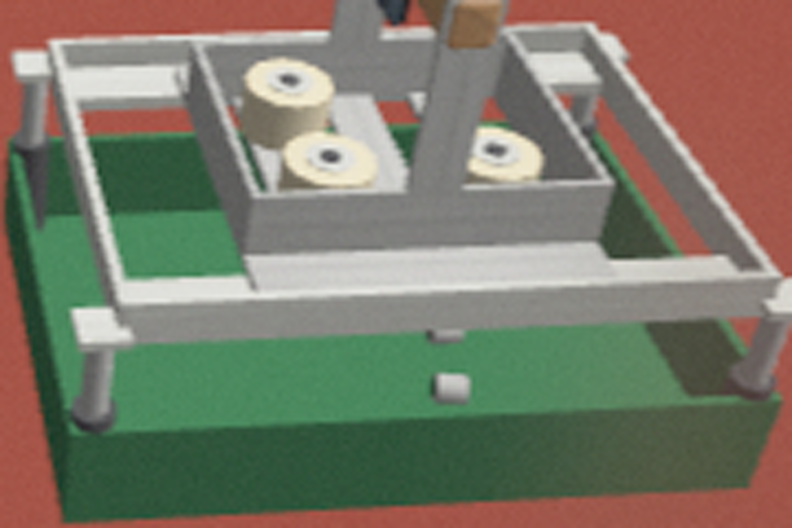

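View pics/w4.png

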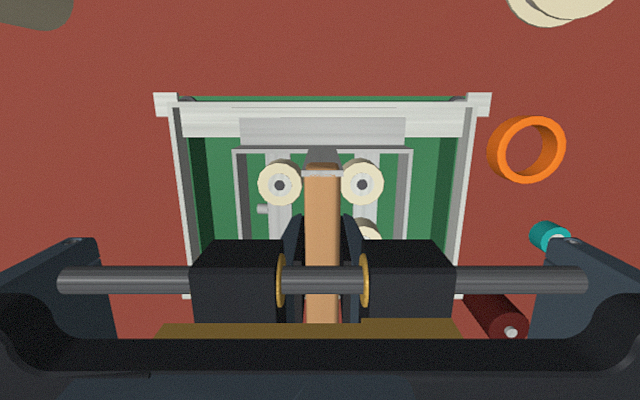

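Run:
```python
from h import *
s=env.state()
R=np.eye(4);R[:3,:3]=Rt(s['ee_rot']).as_matrix();R[:3,3]=s['ee_pos']
W=cloud('wrist',np.load('pics/w4.npy'),R@env.calibration('wrist')['T_tool_cam'])
for v,u in((208,258),(208,264),(211,262),(185,280),(230,285)): print('w',u,v,W[v,u].round(0))
S=cloud('scene',np.load('pics/s4.npy'))
for v,u in((258,442),(246,442),(193,435),(194,434),(200,420)): print('s',u,v,S[v,u].round(0))
w=cv2.imread('pics/w4.png')[140:260,220:420];cv2.imwrite('pics/zw4.png',cv2.resize(w,None,fx=4,fy=4,interpolation=cv2.INTER_CUBIC))
for c in('wrist','scene'):
    print([(np.round(x['point']).tolist(),round(x['p'],2)) for x in env.search_frame(c,'spacer0_mid')])
```

```text
w 258 208 [547. 266.  15.]
w 264 208 [547. 259.  15.]
w 262 211 [543. 262.  13.]
w 280 185 [599. 230. 113.]
w 285 230 [596. 217. 191.]
s 442 258 [622. 226.  15.]
s 442 246 [588. 236.  12.]
s 435 193 [537. 222.  91.]
s 434 194 [538. 221.  89.]
s 420 200 [560. 191.  92.]
[]
[([626.0, 178.0, 34.0], 0.64)]
```

View pics/zw4.png

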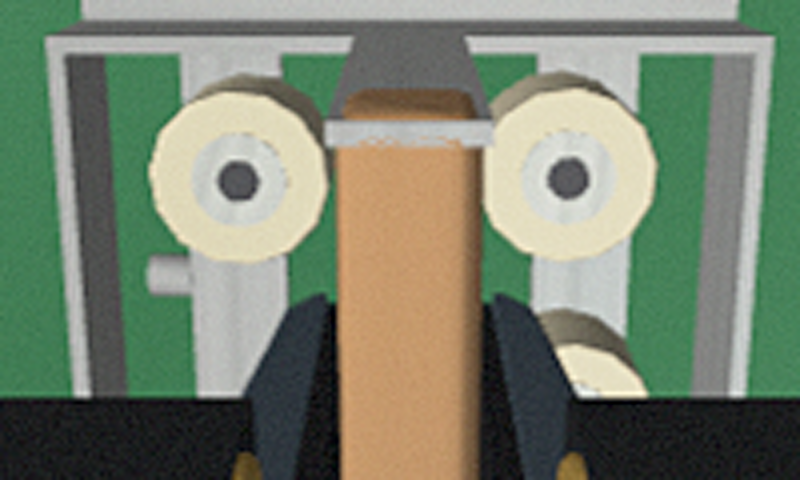

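Call:
arm_command(slide=[[-0.05,1.9,0],[-0.05,1.3,0],[-0.05,-1.3,0],[-0.05,-2.0,0],[-0.05,0,0],[-0.05,2.0,0],[-0.05,1.3,0],[-0.05,-1.3,0],[-0.05,-2.0,0],[-0.05,0,0],[-0.05,2.0,0],[-0.05,1.3,0],[-0.05,-1.3,0],[-0.05,-2.0,0],[-0.05,0,0],[-0.05,0,0],[-0.05,0,0],[-0.05,0,0]], turn=[[0,0,0],[0,0,0],[0,0,0],[0,0,0],[0,0,0],[0,0,0],[0,0,0],[0,0,0],[0,0,0],[0,0,0],[0,0,0],[0,0,0],[0,0,0],[0,0,0],[0,0,0],[0,0,0],[0,0,0],[0,0,0]], grip=[255,255,255,255,255,255,255,255,255,255,255,255,255,255,255,255,255,255])

```text
time_s: 16.63
ee_pos: [579.6, 197.0, 173.8]
ee_rot: [55.9, 90.0, -121.0]
force: [-0.4, -2.0, -2.0]
gripper_width: 17.1
```

Run:
```python
from h import *
s=look('5')
R=np.eye(4);R[:3,:3]=Rt(s['ee_rot']).as_matrix();R[:3,3]=s['ee_pos']
a=cv2.imread('pics/s5.png')[170:290,340:520];a=cv2.resize(a,None,fx=4.4,fy=4.4,interpolation=cv2.INTER_CUBIC)
cv2.imwrite('pics/z5.png',a)
# metal blobs at box-floor level
for cam,f,C in(('wrist','w5',cloud('wrist',np.load('pics/w5.npy'),R@env.calibration('wrist')['T_tool_cam'])),('scene','s5',cloud('scene',np.load('pics/s5.npy'))),('top','t5',cloud('top',np.load('pics/t5.npy')))):
    h,ss,v=cv2.split(cv2.cvtColor(cv2.imread(f'pics/{f}.png'),cv2.COLOR_BGR2HSV))
    X,Y,Z=[C[...,i] for i in range(3)]
    m=((Z>6)&(Z<28)&(ss<60)&(v>60)&(abs(X-579)<80)&(abs(Y-197)<120)).astype(np.uint8)
    n,l,st,ce=cv2.connectedComponentsWithStats(m)
    for k in range(1,n):
        if st[k,4]>8: print(cam,ce[k].round(),st[k,4],np.median(C[l==k],0).round())
```

```text
16.6333 [579.64765622 196.96649766 173.84463901] [-0.4  -1.97 -1.97] [-0.222 -0.045 -0.021] 17.103657136588396
wrist [262. 208.] 99 [547. 262.  14.]
scene [441. 246.] 24 [587. 235.  11.]
scene [442. 258.] 54 [621. 227.  14.]
```

View pics/z5.png

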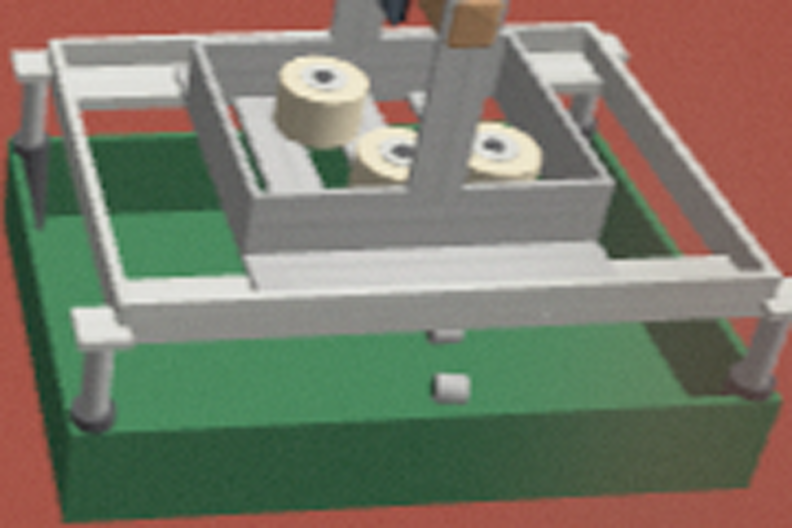

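View pics/w5.png

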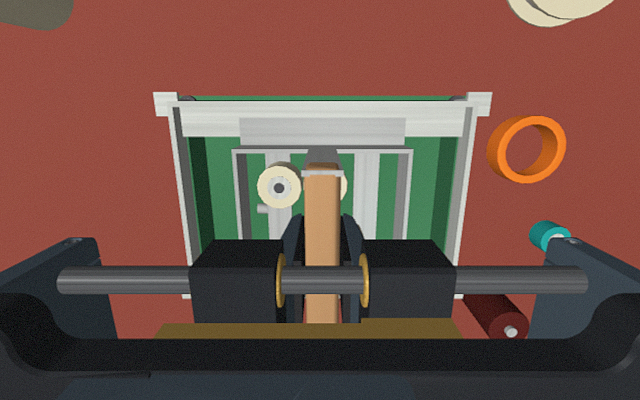

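View pics/c5.png

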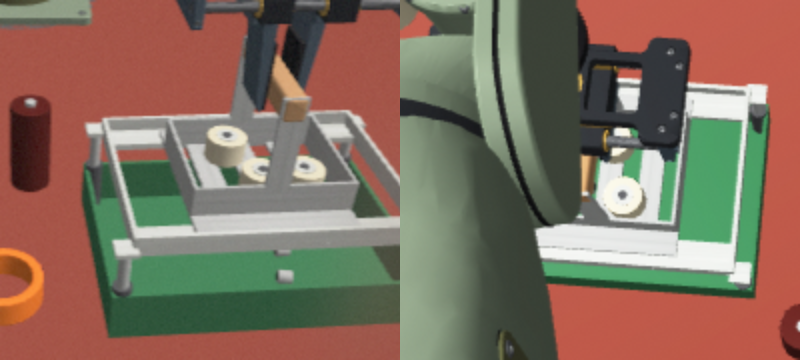

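Call:
arm_command(slide=[[0,-1.9,0],[0,-1.3,0],[0,1.3,0],[0,2.0,0],[0,0,0],[0,-2.0,0],[0,-1.3,0],[0,1.3,0],[0,2.0,0],[0,0,0],[0,-0.3,0],[0,-0.8,0],[0,-1.4,0],[0,-2.0,0],[0,-2.6,0],[0,-3.1,0],[0,-3.4,0],[0,-3.5,0],[0,-3.5,0],[0,-3.5,0]], turn=[[0,0,0],[0,0,0],[0,0,0],[0,0,0],[0,0,0],[0,0,0],[0,0,0],[0,0,0],[0,0,0],[0,0,0],[0,0,0],[0,0,0],[0,0,0],[0,0,0],[0,0,0],[0,0,0],[0,0,0],[0,0,0],[0,0,0],[0,0,0]], grip=[255,255,255,255,255,255,255,255,255,255,255,255,255,255,255,255,255,255,255,255])

```text
time_s: 18.45
ee_pos: [577.8, 232.3, 173.9]
ee_rot: [-92.2, 90.0, 90.9]
force: [0.4, 0.6, -1.9]
gripper_width: 17.5
```

```bash
cat >> h.py <<'E'
def spac(n):
    s=look(n)
    R=np.eye(4);R[:3,:3]=Rt(s['ee_rot']).as_matrix();R[:3,3]=s['ee_pos']
    a=cv2.imread(f'pics/s{n}.png')[170:290,340:520];cv2.imwrite(f'pics/z{n}.png',cv2.resize(a,None,fx=4.4,fy=4.4,interpolation=cv2.INTER_CUBIC))
    for cam,f,T in(('wrist','w'+n,R@env.calibration('wrist')['T_tool_cam']),('scene','s'+n,None),('top','t'+n,None)):
        C=cloud(cam,np.load(f'pics/{f}.npy'),T)
        h,ss,v=cv2.split(cv2.cvtColor(cv2.imread(f'pics/{f}.png'),cv2.COLOR_BGR2HSV))
        X,Y,Z=[C[...,i] for i in range(3)]
        m=((Z>6)&(Z<28)&(ss<60)&(v>60)&(abs(X-579)<80)&(abs(Y-197)<120)).astype(np.uint8)
        k_,l,st,ce=cv2.connectedComponentsWithStats(m)
        for k in range(1,k_):
            if st[k,4]>5: print(cam,ce[k].round(),st[k,4],np.median(C[l==k],0).round())
E
python3 - <<'E'
from h import *
spac('6')
E
```

```text
18.45 [577.7980996  232.29815042 173.92852597] [ 0.43  0.58 -1.86] [0.089 0.013 0.048] 17.519017259696202
wrist [296. 208.] 78 [547. 260.  14.]
wrist [453. 252.] 63 [506.  79.  19.]
scene [411. 231.] 7 [551. 188.  16.]
scene [441. 246.] 24 [588. 235.  12.]
scene [442. 258.] 54 [621. 228.  14.]
top [219. 157.] 14 [615. 230.  14.]
top [216. 171.] 6 [586. 232.  15.]
```

View pics/z6.png

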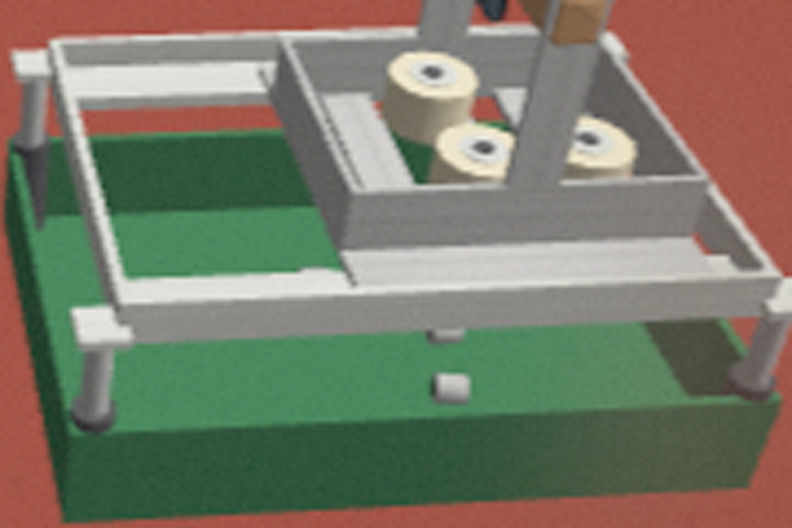

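View pics/c6.png

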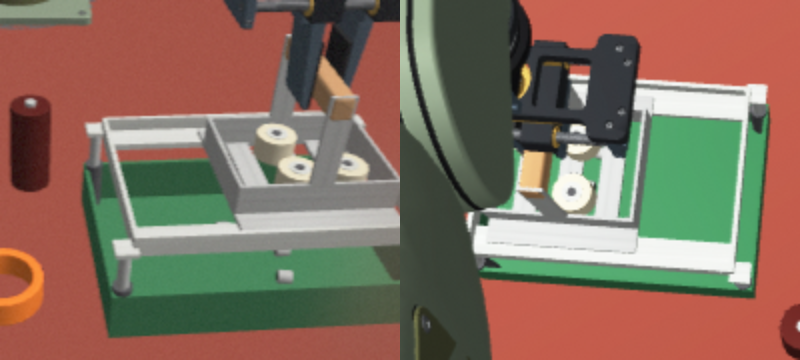

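View pics/w6.png

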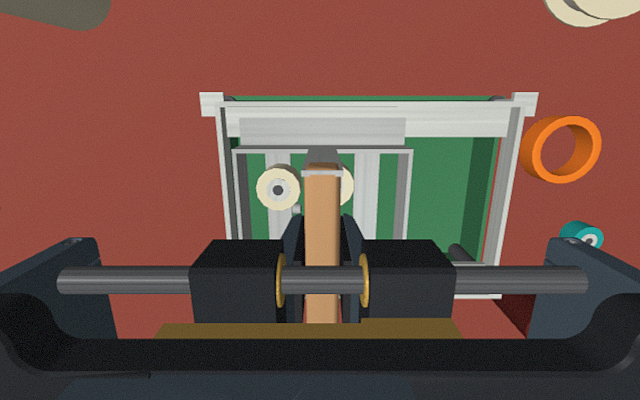

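Call:
arm_command(slide=[[0,0.2,0],[0,0.6,0],[0,1.2,0],[0,2.0,0],[0,2.8,0],[0,3.6,0],[0,4.4,0],[0,5.2,0],[0,5.9,0],[0,6.5,0],[0,6.8,0],[0,7.0,0],[0,7.0,0],[0,7.0,0]], turn=[[0,0,0],[0,0,0],[0,0,0],[0,0,0],[0,0,0],[0,0,0],[0,0,0],[0,0,0],[0,0,0],[0,0,0],[0,0,0],[0,0,0],[0,0,0],[0,0,0]], grip=[255,255,255,255,255,255,255,255,255,255,255,255,255,255])

```text
time_s: 19.77
ee_pos: [581.7, 161.5, 173.9]
ee_rot: [86.7, 89.9, -90.2]
force: [-0.3, -0.7, -0.8]
gripper_width: 17.7
```

Run:
```python
from h import *
spac('7')
a=cv2.imread('pics/s6.png')[210:250,390:450];cv2.imwrite('pics/zz6.png',cv2.resize(a,None,fx=10,fy=10,interpolation=cv2.INTER_CUBIC))
```

```text
19.7667 [581.66980947 161.48107131 173.8885473 ] [-0.25 -0.73 -0.77] [-0.115  0.005 -0.018] 17.673367320328644
wrist [252. 178.] 114 [583. 237.  14.]
wrist [230. 208.] 115 [546. 262.  14.]
wrist [297. 207.] 98 [552. 188.  14.]
scene [469. 213.] 8 [499. 313.  19.]
scene [441. 246.] 25 [588. 235.  12.]
scene [442. 258.] 54 [622. 228.  15.]
```

View pics/zz6.png

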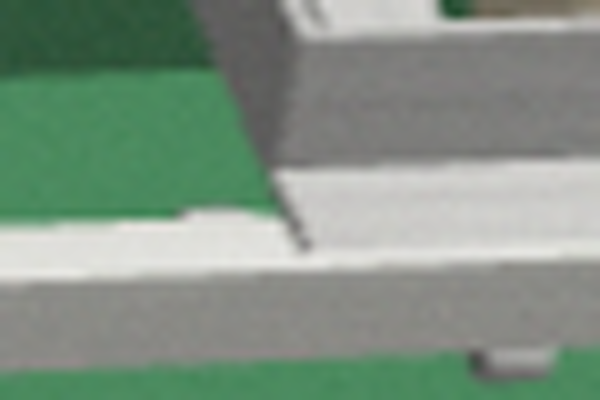

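View pics/z7.png

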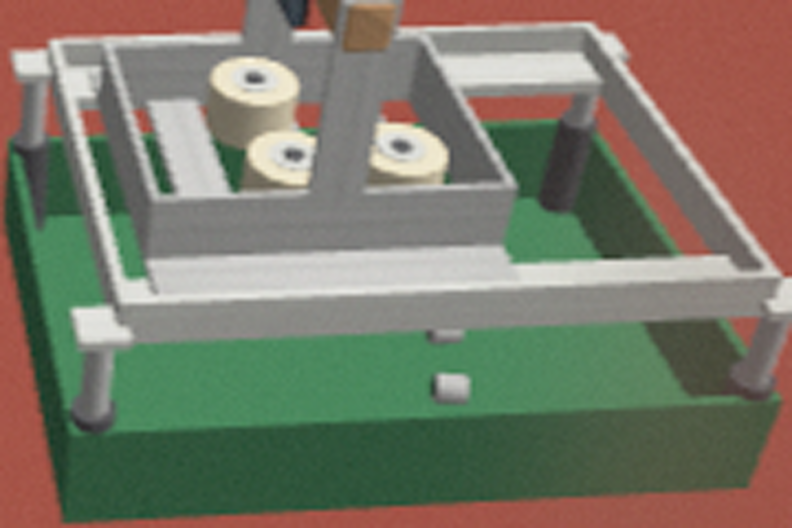

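View pics/c7.png

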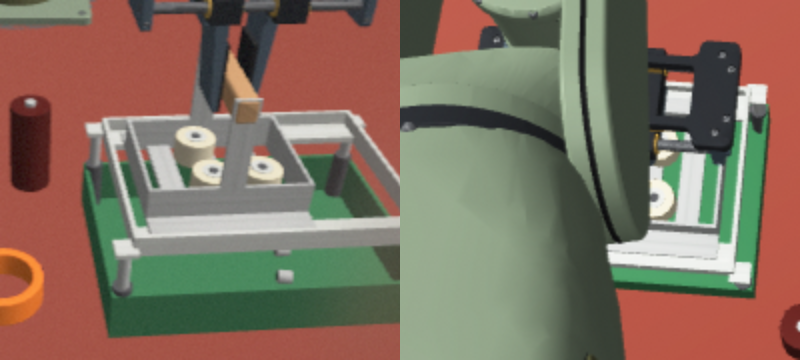

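Call:
arm_command(slide=[[0,-0.2,0],[0,-0.6,0],[0,-1.2,0],[0,-1.9,0],[0,-2.5,0],[0,-3.0,0],[0,-3.3,0],[0,-3.5,0],[0,-3.5,0],[0,-3.5,0],[0,-3.5,0]], turn=[[0,0,0],[0,0,0],[0,0,0],[0,0,0],[0,0,0],[0,0,0],[0,0,0],[0,0,0],[0,0,0],[0,0,0],[0,0,0]], grip=[255,255,255,255,255,255,255,255,255,255,255])

```text
time_s: 20.83
ee_pos: [579.7, 197.2, 173.9]
ee_rot: [-96.5, 90.0, 86.6]
force: [-1.3, 0.8, -1.7]
gripper_width: 17.8
```

Call:
arm_command(slide=[[0,0,0],[0,0,0],[0,0,0],[0,0,0],[0,0,0],[0,0,0],[0,0,0],[0,0,0],[0,0,0],[0,0,0]], turn=[[0,0,0],[0,0,0],[0,0,0],[0,0,0],[0,0,0],[0,0,0],[0,0,0],[0,0,0],[0,0,0],[0,0,0]], grip=[195,190,185,175,160,140,120,100,100,100], newtons=10)

```text
time_s: 21.67
ee_pos: [579.7, 196.9, 173.9]
ee_rot: [94.5, 90.0, -82.3]
force: [1.0, 0.1, -0.3]
gripper_width: 55.4
```

Run:
```python
from h import *
spac('8')
```

```text
21.6667 [579.70791299 196.89819905 173.9392782 ] [ 1.05  0.11 -0.32] [0.041 0.037 0.07 ] 55.38390548132617
wrist [261. 208.] 90 [546. 263.  14.]
wrist [419. 249.] 9 [504.  80.   8.]
scene [441. 246.] 24 [587. 235.  11.]
scene [442. 258.] 54 [621. 228.  14.]
top [220. 157.] 8 [614. 230.  16.]
```

View pics/w8.png

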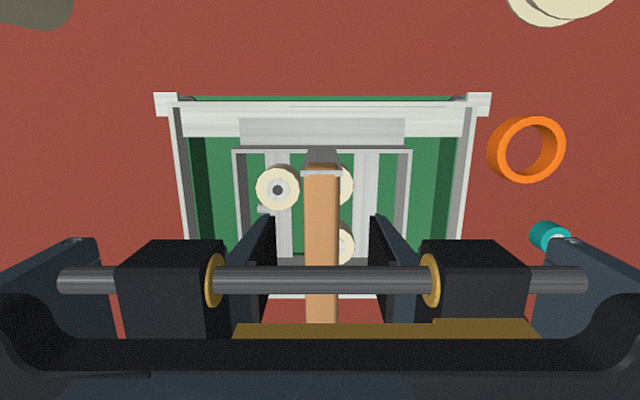

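The sieve has been released and the fingers are clear of the bar on both sides. Next I raise the arm straight up, then back it away toward the base side so the cameras have a clear view.

Call:
arm_command(slide=[[-0.5,0,0],[-1.5,0,0],[-3,0,0],[-5,0,0],[-7,0,0],[-9,0,0],[-11,0,0],[-13,0,0],[-15,0,0],[-15,3,3],[-15,6,6],[-15,9,9],[-15,12,12],[-15,15,13],[-15,18,13],[-15,18,13],[-15,18,13],[-15,18,13]], turn=[[0,0,0],[0,0,0],[0,0,0],[0,0,0],[0,0,0],[0,0,0],[0,0,0],[0,0,0],[0,0,0],[0,0,0],[0,0,0],[0,0,0],[0,0,0],[0,0,0],[0,0,0],[0,0,0],[0,0,0],[0,0,0]], grip=[100,100,100,100,100,100,100,100,100,100,100,100,100,100,100,100,100,100])

```text
time_s: 23.32
ee_pos: [459.9, 10.5, 324.6]
ee_rot: [-154.0, 89.9, 29.1]
force: [0.3, 0.8, -0.3]
gripper_width: 55.1
```

Run:
```python
from h import *
spac('9')
for n,f,cam in(('top','t9','top'),('sc','s9','scene')):
    C=cloud(cam,np.load(f'pics/{f}.npy'));X,Y,Z=[C[...,i] for i in range(3)]
    h,s,v=cv2.split(cv2.cvtColor(cv2.imread(f'pics/{f}.png'),cv2.COLOR_BGR2HSV))
    b=(Z>175)&(Z<205)&(s>60)&(abs(X-579)<90)&(abs(Y-197)<60)
    print(n,'bar',b.sum(),rect(C[b][:,:2]),np.percentile(Z[b],[5,50,95]))
    w=(Z>113)&(Z<126)&(s<60)&(abs(X-579)<90)&(abs(Y-197)<90)
    A=np.c_[C[w][:,:2]-[579,197],np.ones(w.sum())];print('wall-top plane slopes',np.linalg.lstsq(A,C[w][:,2],rcond=None)[0])
```

```text
23.3167 [459.93273829  10.49698164 324.62295907] [ 0.31  0.84 -0.31] [ 0.045 -0.018 -0.04 ] 55.1457840225947
wrist [158.  93.] 31 [545. 257.  14.]
scene [441. 246.] 24 [587. 235.  11.]
scene [442. 258.] 55 [621. 227.  14.]Traceback (most recent call last):
  File "<stdin>", line 7, in <module>
    return _quantile_unchecked(
        a, q, axis, out, overwrite_input, method, keepdims, weights)
    return _ureduce(a,
                    func=_quantile_ureduce_func,
    ...<5 lines>...
                    overwrite_input=overwrite_input,
                    method=method)
    r = func(a, **kwargs)
    result = _quantile(arr,
                       quantiles=q,
    ...<2 lines>...
                       out=out,
                       weights=wgt)
    slices_having_nans = np.isnan(arr[-1, ...])
                                  ~~~^^^^^^^^^
IndexError: index -1 is out of bounds for axis 0 with size 0
```

View pics/s9.png

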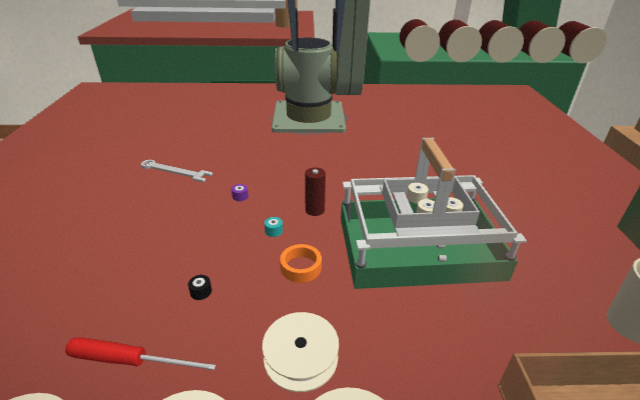

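View pics/c9.png

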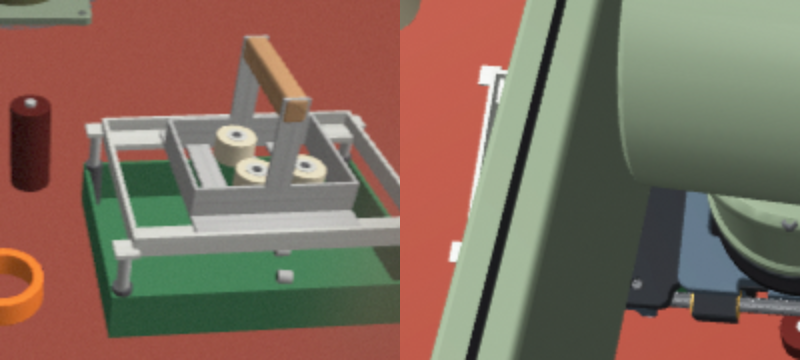

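View pics/t9.png

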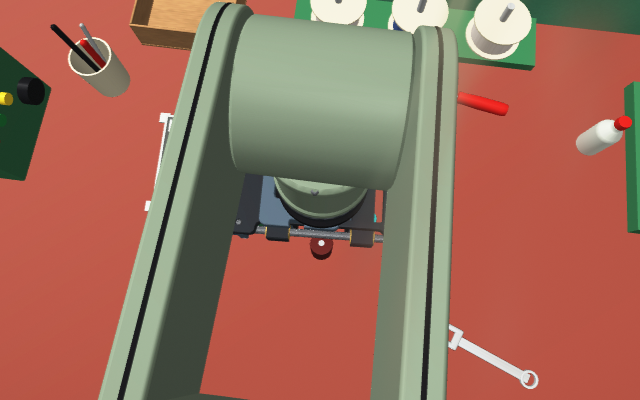

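Call:
arm_command(slide=[[0,3,0],[0,6,0],[0,9,0],[0,12,0],[0,15,0],[0,18,0],[0,21,0],[0,24,0],[0,27,0],[0,30,0],[0,30,0],[0,30,0],[0,30,0]], turn=[[0,0,0],[0,0,0],[0,0,0],[0,0,0],[0,0,0],[0,0,0],[0,0,0],[0,0,0],[0,0,0],[0,0,0],[0,0,0],[0,0,0],[0,0,0]], grip=[100,100,100,100,100,100,100,100,100,100,100,100,100])

```text
time_s: 24.55
ee_pos: [476.4, -288.4, 323.6]
ee_rot: [-63.3, 89.9, 119.8]
force: [0.6, -0.0, 0.3]
gripper_width: 55.5
```

Run:
```python
from h import *
spac('10')
for n,f,cam in(('top','t10','top'),('sc','s10','scene')):
    C=cloud(cam,np.load(f'pics/{f}.npy'));X,Y,Z=[C[...,i] for i in range(3)]
    h,s,v=cv2.split(cv2.cvtColor(cv2.imread(f'pics/{f}.png'),cv2.COLOR_BGR2HSV))
    b=(Z>175)&(Z<205)&(s>60)&(abs(X-579)<90)&(abs(Y-197)<60)
    print(n,'bar',b.sum(),rect(C[b][:,:2]),np.median(Z[b]))
    for sx in(-62,62):
        q=(abs(X-579-sx)<5)&(abs(Y-197)<50)&(s<60)&(Z>80)&(Z<100);print('flange',sx,q.sum(),np.median(Z[q]))
a=cv2.imread('pics/t10.png')[100:240,130:320];cv2.imwrite('pics/zt10.png',cv2.resize(a,None,fx=4,fy=4,interpolation=cv2.INTER_CUBIC))
```

```text
24.55 [ 476.40649304 -288.41414933  323.5751742 ] [ 0.62 -0.02  0.32] [-0.02   0.012  0.031] 55.53468410364182
wrist [ 3. 92.] 66 [549. 184.  12.]
scene [441. 246.] 25 [588. 235.  12.]
scene [442. 258.] 55 [621. 227.  14.]
top [220. 156.] 10 [616. 231.  15.]
top bar 863 (array([578.1, 197.1]), array([103.3,  19.5]), 2.5) 194.30497805041625
flange -62 329 90.82311538872227
flange 62 91 91.4300134497563
sc bar 684 (array([580.8, 197.1]), array([104. ,  19.7]), 3.2) 193.57186903338612
flange -62 0 nan
flange 62 258 91.1116264746386
  return _methods._mean(a, axis=axis, dtype=dtype,
  ret = ret.dtype.type(ret / rcount)
```

View pics/zt10.png

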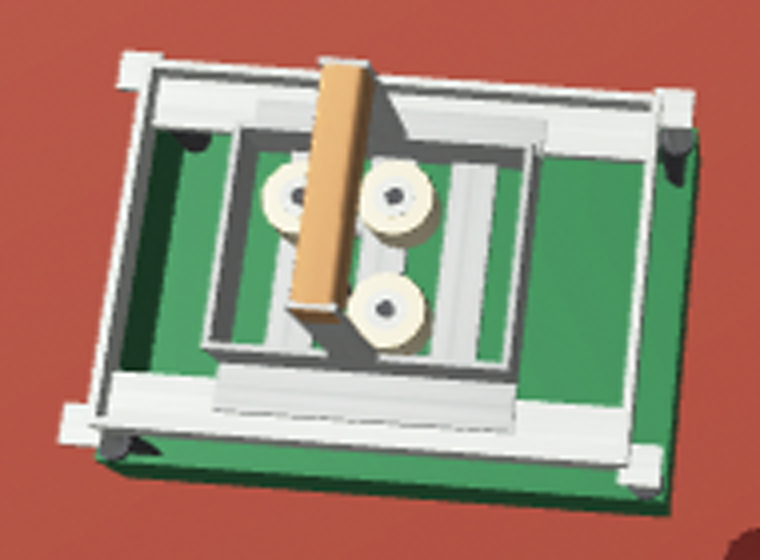

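View pics/t10.png

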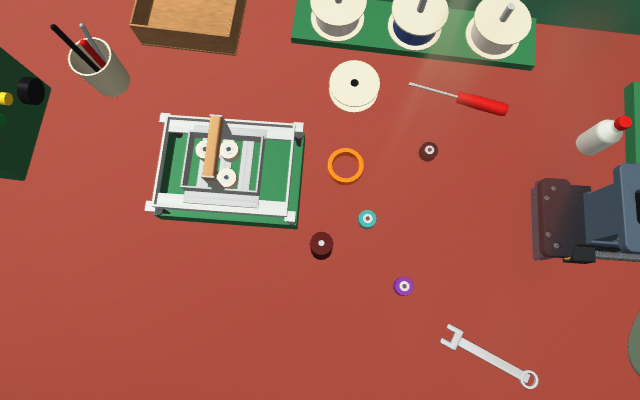

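The final top view shows the sieve level and centred on the rails, holding only the three cream rollers. All four spacers were located on the box floor, and the bystanders and look-alikes have not moved. I'm handing in now.

```bash
python3 -c "
from workcell import env
print(env.job_done())"
```

```text
the job is handed in; nothing more can be done
None
```

The sieve is resting level on the rails with only its three rollers in it. All four spacers are in the catch box. The job was handed in at about 24.7 s, with the arm parked clear and touching nothing.

- **Carry and lowering:** I lifted the sieve by its bar and carried it level; every part was still aboard over the box. Lowering in 1 mm steps, I felt the rails at about 88 mm, close to the 89 mm the cameras showed.
- **Shaking:** I did eight strokes each way of about ±20 mm, still gripping. From the wrist force, the load on the rails read about 3 to 7 N each time I checked. It is only read at the end of each move, so the peaks during the shaking were not measured.
- **Spacers:** A wrist and scene view taken before release showed all four on the box floor, at about (583, 237), (546, 262), (552, 188) and (622, 228) mm. At first I could find only three. The fourth was hidden under the gripper and showed once I slid the sieve along the rails.
- **Final look:**
  - The bar was at about (579, 197) mm, within about 1 mm of the box centre, and turned about 3° as the box is.
  - The two flanges were within 1 mm of the same height in the top view. The scene camera could not see the rear one.
  - The tape roll, the spare and the look-alikes had not visibly moved.

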